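# Hang the amber safety shield and arm the laser interlock

## Task

Lift the amber safety shield out of its foot and hang it on the two brass pegs in front of the laser, one peg through each hole, resting on the pegs behind their turned-up tips, and let go of it. Then, with the shield hanging, throw the red interlock lever all the way over to its armed side, away from the robot. Leave the green shield and the other things on the table where they are.

Things in the scene. Friction and masses are not known exactly. Their poses are not given: they have to be found in the camera images.
- amber_shield: Orange-amber laser-safety shield, 0.2 kg: flat pane 8 mm thick (its x), 150 wide (y), 120 high (z), with a black grip block on top and two white-rimmed holes near its upper corners; front and back alike. Starts upright in a slotted foot, lower edge 8 mm above the table. Origin: middle of the pane's lower edge; z up.
- amber_shield_mid (a point): Point in the amber pane midway between its two holes, 95 mm above its lower edge. The holes go through along x, are centred 55 mm either side of this point (along y), and are 18 mm wide and 26 mm high.
- amber_shield_grip (a point): Centre of the amber shield's black grip block, 138 mm above its lower edge. Block: 12 mm thick (x, grip across this), 60 mm long (y), 36 mm tall, from 120 to 156 mm above the lower edge.
- amber_foot: Fixed black slotted foot that the amber shield starts in, 70 x 170 mm, 36 mm tall; the slot is 28 mm deep, open upwards. Origin: centre of its underside.
- green_shield: Dark green laser-safety shield of the same shape and size, in a like foot of its own. A bystander. Origin: middle of its lower edge.
- laser: Fixed laser head: black tube 72 mm thick along its x, top 121 mm above the table, aperture facing its -x, roughly to the robot. Two aluminium posts, 20 mm thick and 147 mm tall, stand before the aperture at x = 0, y = -55 and +55 mm of this frame; each carries a brass peg. Origin: on the table midway between the posts; z up.
- pegs_mid (a point): Midway between the posts at the height of the peg axes, 135 mm above the table; axes as the laser's. Pegs: 10 mm thick, level, pointing to -x at y = -55 and +55 mm, with tips turned up to 146 mm above the table, ending at x = -58 mm. A shield hangs anywhere from x = -43 to -14 mm, its hole midpoint then 8 mm below this height.
- interlock_base: Fixed grey housing block of the interlock switch. Origin on the table under its centre; x is the direction in which its lever is thrown over.
- interlock (a joint): Red interlock lever, rad: 0 = off, leaning to the housing's -x (towards the robot); 1.0 = armed, leaning over to +x. Stays where it is left; turns about the housing's y.
- interlock_tip (a point): Tip of the red interlock lever, 80 mm long.
- driver: Bystander: screwdriver, 160 mm long, lying along its x; origin at its underside.
- lens_tube: Bystander: dark steel lens tube standing upright, 42 mm across, 65 mm tall; origin at the centre of its foot.
- objective_jar: Bystander: aluminium jar with black cap, 48 mm across, 55 mm tall; origin at the centre of its foot.
- filter_case: Bystander: flat blue filter case 80 x 60 x 22 mm (x, y, z); origin at the centre of its underside.
- camera: Bystander: black camera with a stubby grey lens facing its -x, about 95 x 120 x 93 mm; origin at the centre of its body's underside.
- post_holder: Bystander: aluminium post on a 50 mm round foot, 70 mm tall; origin at the centre of its foot.
Not all that is in view belongs to the job. There is more than one size of the amber_shield; the one meant has the size given above.

How it is judged:
By the outcome, as a careful person would: the job done as asked, in the order asked, and still so for the second after the job is handed in, with the robot touching nothing.
It also fails if it takes over 50 s, if anything falls off the work surface, if the arm or the gripper's body presses on something with over 40 N, if the wrist force passes 120 N, or if a joint passes its speed limit or range.

## Robot

A 6-joint arm with a two-finger parallel gripper is mounted at the origin on the work surface. World frame = base frame: x ahead of the robot, y to its left, z up, the work surface at z = 0. Lengths are in m, angles in rad, forces in N, time in s.
With the tool pointing down it reaches from about 0.25 to 0.8 m from the base axis. Payload 8.5 kg.
Tool frame: the origin (TCP) lies midway between the tips of the shut fingers; the grasp point (between the pads) lies 19 mm behind it; z points along the fingers, y is the direction in which the jaws open and shut (so a half turn about z gives the same grasp; the last joint's range is limited). The gripper opens to 85 mm and grips with 20 to 120 N. Pads are 22 mm wide; open, the fingers measure 114 mm over their backs; the gripper's body (76 mm by 85 mm) begins 54 mm behind the grasp point. The pads swing forward as they close: fully open they stand 13 mm farther back than shut.
Start: joints at [1.312, 0.238, -0.013, 1.319, 0, 1.571], TCP at [0.134, 0.507, 0.231] pointing down, gripper open.
Joint ranges: [-2.66, 2.66], [-1.03, 1.9], [-1.14, 1.46], [-1.82, 2.27], [-1.45, 1.34], [-3.14, 3.14]. Speed limits (rad/s): [2.22, 2.22, 2.79, 3.14, 3.14, 3.14].

## Interface

Orientations are given as a unit quaternion [x, y, z, w].
In Python, from station import robot gives the robot as it stands.
- The arm moves only by the shell command python3 -m inch 'ROWS' [FORCE]. ROWS is a JSON object of lists of equal length, an entry for each row: "hand": the closure, from -1 (fully open) to 1 (shut); "travel": the shift along the world's x, y, z in units of 500 mm (1.0 is 500 mm), a list of three; "delta_rot": the turn, a rotation vector about the world's x, y, z in units of 2 pi rad (1.0 is 2 pi rad), a list of three. A call has 1 to 20 rows; each row shifts and turns the commanded pose from where the row before left it; what a row does not reach is not made up. A row lasts 1/8 s, in which the tool goes at most 62.5 mm and 10.7 degrees, less where a joint would pass 70% of its speed; a pose out of reach is approached as far as the arm can. A call with a number of a shift or a turn outside -1 to 1 is refused whole. A call with a gripper value outside its range is refused whole. The fingers move at their own pace and stop on an object; FORCE is the grip in N (left out, the last holds). Time passes only in rows, so rows that do not move let the fingers close. It gives the time, the measured TCP pose, the force and the opening at its end, in the units of the state.
- robot.read_state(): the state, without advancing time (a new reading comes with each control period).
- robot.camera(name): name is "scene" or "top" or "wrist"; returns the picture (384x512x3 uint8, red, green, blue); there is no depth.
- robot.get_calibration(name): a dict with "intrinsics" (3x3 intrinsics, pixels), "world_to_cam" (4x4, takes a point from world to camera coordinates); the wrist camera has in their place "mount" (4x4, takes a point from camera to tool coordinates, whose origin is the TCP and whose axes are the flange's). Camera axes: x right, y up, looking along -z (the intrinsics and any distortion apply to the point x, -y, -z); pixel columns grow to the right and rows downward; lengths in m; the calibration is good to about 2 mm. A picture is of the moment at which its call begins: read the wrist's pose just before it. get_calibration takes no time and is no camera call.
- robot.finish_job(): hands the job in, once; it reports no verdict.
Trained networks look in the newest picture that a camera, given by its name, has taken for a name from the list of things; names that differ only in an ending like _2 or _b are one class to them, and where a whole thing is asked for, a point or a joint stands for the part that bears it (a point fixed in the world has none). Each returns a list of dicts, best first, with "score" (0 to 1); they miss things now and then, are a little off and sometimes report something else, mostly with a low value. They report only what shows in the picture. A call takes as long as a camera call. They do not tell look-alikes from the thing itself.
- robot.search_frame(camera, thing): "bbox" ([left, top, right, bottom] in pixels, round what is visible of it).
- robot.mark_of(camera, thing): "uv" ([column, row] in pixels: a listed point, or the origin of a listed thing).
The state is a dict: "t": time; "joint_positions": joint angles; "joint_velocities": joint speeds; "tau": joint torques, N m; "tcp_pos": TCP position; "ee_rot": TCP orientation; "contact_force": force on the tool from outside, world axes, zero at the start; "wrist_torque": the same for the moment, N m; "gripper_width": opening from 0.0 (shut) to 1.0 (fully open).
Only numpy, scipy, OpenCV 4.12 (cv2) and the standard library are available. Lean on these libraries where they do the work, as an engineer would, in place of code of your own. Each camera call takes 0.05 s, during which the arm holds its last target.

## Working session

There is one attempt and no reset: what is moved stays moved. The work goes in short steps, Python scripts to look and compute and a shell command to move; the robot and the scene stay as the last step left them, time stands still between calls to the robot, and variables do not carry over. Pictures are saved under pics/ and viewed, and the job is handed in when it is done.

```bash
mkdir -p pics; ls; cat > h.py <<'E'
from station import robot
import numpy as np, cv2
def snap(cam,fn):
    im=robot.camera(cam); cv2.imwrite('pics/'+fn,im[:,:,::-1]); return im
E
python3 - <<'E'
from h import *
np.set_printoptions(precision=4,suppress=True)
s=robot.read_state(); print(s)
for c in ['scene','top']:
    snap(c,c+'1.png'); k=robot.get_calibration(c); print(c,k)
    for n in ['amber_shield','green_shield','laser','interlock_base']:
        print(n,[(np.round(d['bbox']),round(d['score'],2)) for d in robot.search_frame(c,n)[:4]])
    for n in ['amber_shield_mid','amber_shield_grip','amber_foot','pegs_mid','laser','interlock_tip','interlock_base']:
        print(n,[(np.round(d['uv'],1),round(d['score'],2)) for d in robot.mark_of(c,n)[:4]])
print(robot.get_calibration('wrist'))
E
```

```text
pics
{'t': 0.0, 'joint_positions': array([ 1.312 ,  0.2388, -0.0142,  1.3192, -0.    ,  1.5708]), 'joint_velocities': array([-0.0008, -0.0006,  0.0002, -0.0015, -0.0004,  0.0007]), 'tau': array([  0.0004, -53.8781,  34.6438,   0.0185,   0.0001,  -0.    ]), 'tcp_pos': array([0.1343, 0.5071, 0.2307]), 'ee_rot': array([ 0.1291,  0.9916, -0.0007, -0.0001]), 'contact_force': array([ 0.1734, -0.2302,  0.2541]), 'wrist_torque': array([-0.0172, -0.    , -0.012 ]), 'gripper_width': 1.0042344840999795}
scene {'intrinsics': array([[371.5922,   0.    , 251.6489],
       [  0.    , 371.5922, 195.7357],
       [  0.    ,   0.    ,   1.    ]]), 'world_to_cam': array([[-0.7674,  0.6412,  0.0024,  0.3382],
       [-0.5507, -0.661 ,  0.5097,  0.2584],
       [ 0.3284,  0.3898,  0.8603, -1.2548],
       [ 0.    ,  0.    ,  0.    ,  1.    ]])}
amber_shield [(array([229.,  53., 236., 130.]), 0.84), (array([134., 124., 172., 173.]), 0.7), (array([257., 309., 310., 373.]), 0.23)]
green_shield [(array([330., 264., 351., 285.]), 0.7), (array([177.,  94., 212., 141.]), 0.65)]
laser [(array([124., 209., 259., 
[... 1375 characters left out ...]
_grip [(array([394.2, 282.3]), 0.9), (array([377. , 157.8]), 0.87), (array([301.4, 219.5]), 0.26)]
amber_foot [(array([370. , 166.9]), 0.84), (array([371.2, 221.5]), 0.74), (array([144.1, 215.8]), 0.17)]
pegs_mid [(array([229.6, 147.7]), 0.95)]
laser [(array([230.8, 153.3]), 0.91)]
interlock_tip [(array([145.7, 218.5]), 0.61)]
interlock_base [(array([154.8, 211.7]), 0.57)]
{'intrinsics': array([[280.2635,   0.    , 252.4527],
       [  0.    , 280.2635, 194.159 ],
       [  0.    ,   0.    ,   1.    ]]), 'mount': array([[ 0.0001,  0.9576,  0.288 ,  0.0721],
       [ 1.    , -0.    , -0.0004,  0.0002],
       [-0.0004,  0.288 , -0.9576, -0.1422],
       [ 0.    ,  0.    ,  0.    ,  1.    ]])}
```

```bash
python3 - <<'E'
import cv2
for c in ['scene','top']:
    im=cv2.imread(f'pics/{c}1.png'); cv2.imwrite(f'pics/{c}1b.png',cv2.resize(im,(800,600),interpolation=cv2.INTER_CUBIC))
E
```

```text
(no output)
```

View pics/scene1.png

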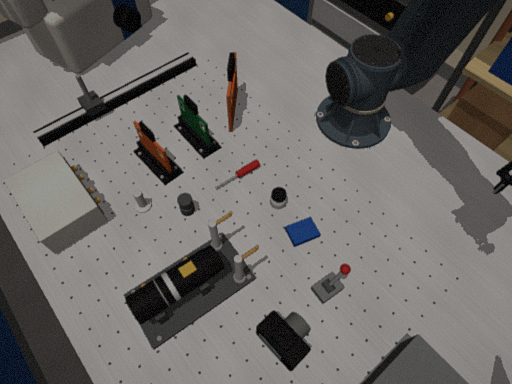

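View pics/top1.png

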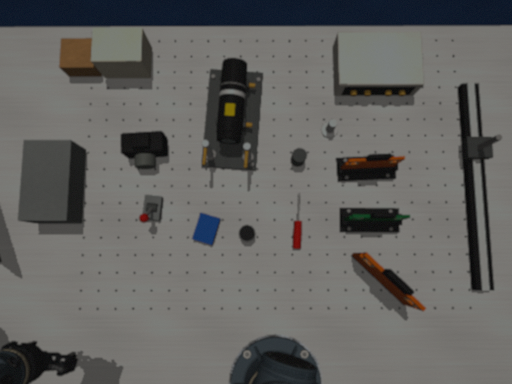

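Scene view: an amber shield sits in a black foot at (157,150), with the green one in its foot at (197,125). A larger amber one stands without a foot at (232,90). The laser pegs are at about (222,217) and (250,252), and the interlock is at (328,285) with its red knob at (345,269). Next I'll triangulate these and check sizes.

```bash
cat >> h.py <<'E'
np.set_printoptions(precision=4,suppress=True)
def P(cam):
    k=robot.get_calibration(cam); return k['intrinsics'],k['world_to_cam']
def proj(cam,p):
    K,T=P(cam); c=T[:3,:3]@np.array(p)+T[:3,3]; q=K@np.array([c[0],-c[1],-c[2]]); return q[:2]/q[2]
def ray(cam,uv):
    K,T=P(cam); d=np.linalg.inv(K)@np.array([uv[0],uv[1],1]); d=np.array([d[0],-d[1],-d[2]])
    R=T[:3,:3]; return -R.T@T[:3,3], R.T@d/np.linalg.norm(d)
def onz(cam,uv,z):
    o,d=ray(cam,uv); return o+d*(z-o[2])/d[2]
def tri(a,b):
    o1,d1=ray(*a);o2,d2=ray(*b)
    A=np.stack([d1,-d2],1); t=np.linalg.lstsq(A,o2-o1,rcond=None)[0]
    p,q=o1+t[0]*d1,o2+t[1]*d2; return (p+q)/2,np.linalg.norm(p-q)
E
python3 - <<'E'
from h import *
print('mid foot',tri(('scene',(153.6,141)),('top',(372.2,161.5))))
print('grip foot',tri(('scene',(144.7,131)),('top',(377,157.8))))
print('mid other',tri(('scene',(228.9,79.2)),('top',(389.1,281.1))))
print('grip other',tri(('scene',(232.1,63.5)),('top',(394.2,282.3))))
print('pegs',tri(('scene',(226.9,242.1)),('top',(229.6,147.7))))
print('laser',tri(('scene',(228.5,263.4)),('top',(230.8,153.3))))
print('tip',tri(('scene',(343.7,268)),('top',(145.7,218.5))))
print('base',tri(('scene',(324.3,291.4)),('top',(154.8,211.7))))
print('foot',tri(('scene',(157.9,164)),('top',(370,166.9))))
for c,roi in [('scene',(110,170,110,50)),('top',(325,140,100,45)),('top',(345,245,90,70)),('top',(195,130,70,50)),('scene',(190,195,90,100)),('scene',(300,255,60,50)),('top',(130,185,45,45)),('scene',(120,110,80,80)),('scene',(210,45,50,95))]:
    pass
im=cv2.imread('pics/top1.png'); 
def crop(i,x,y,w,h,f,n): cv2.imwrite('pics/'+n,cv2.resize(i[y:y+h,x:x+w],None,fx=f,fy=f,interpolation=cv2.INTER_CUBIC))
crop(im,325,140,110,90,7,'c_t_sh.png'); crop(im,190,120,80,60,9,'c_t_las.png'); 
im=cv2.imread('pics/scene1.png'); crop(im,120,80,100,110,5,'c_s_sh.png'); crop(im,190,200,90,100,6,'c_s_las.png')
E
```

```text
mid foot (array([ 0.5946, -0.2592,  0.1087]), np.float64(0.00488238750052403))
grip foot (array([ 0.601 , -0.266 ,  0.1489]), np.float64(0.008097364065947278))
mid other (array([ 0.2844, -0.2895,  0.1353]), np.float64(0.011209190225968712))
grip other (array([ 0.2819, -0.2792,  0.2015]), np.float64(0.0022949344400842093))
pegs (array([0.6297, 0.1266, 0.1196]), np.float64(0.007982356616653568))
laser (array([0.6399, 0.1323, 0.0048]), np.float64(0.012999178302732166))
tip (array([0.4449, 0.3512, 0.0869]), np.float64(0.00022827587392009117))
base (array([ 0.478 ,  0.3525, -0.0351]), np.float64(0.007183511941507882))
foot (array([ 0.603 , -0.2828, -0.0211]), np.float64(0.013713354706049943))
```

View pics/c_t_sh.png

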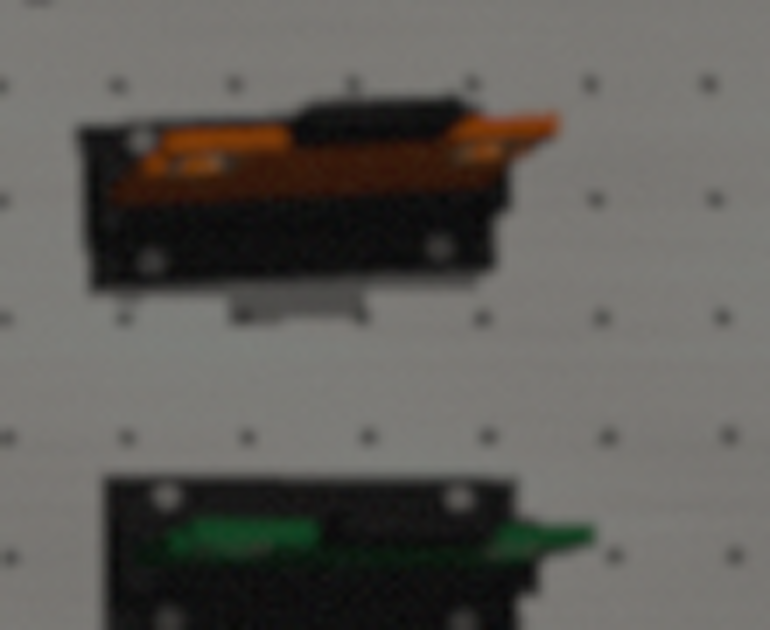

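View pics/c_t_las.png

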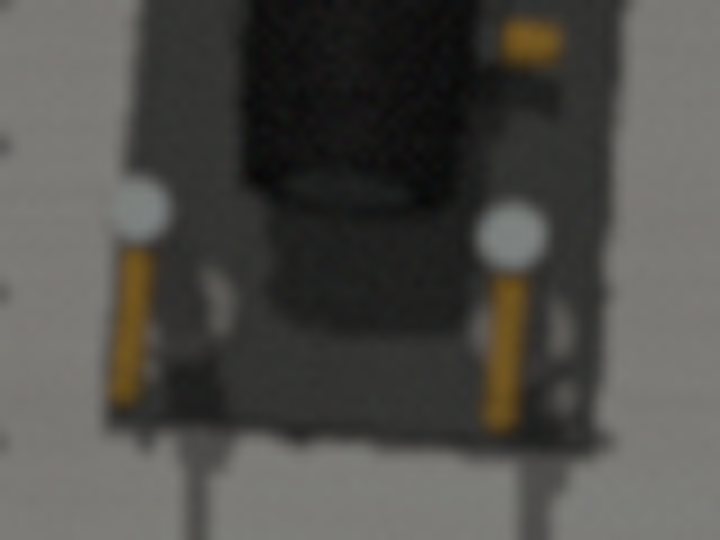

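View pics/c_s_sh.png

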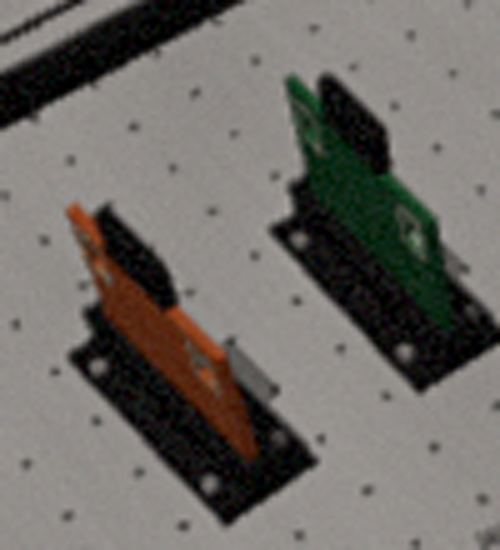

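View pics/c_s_las.png

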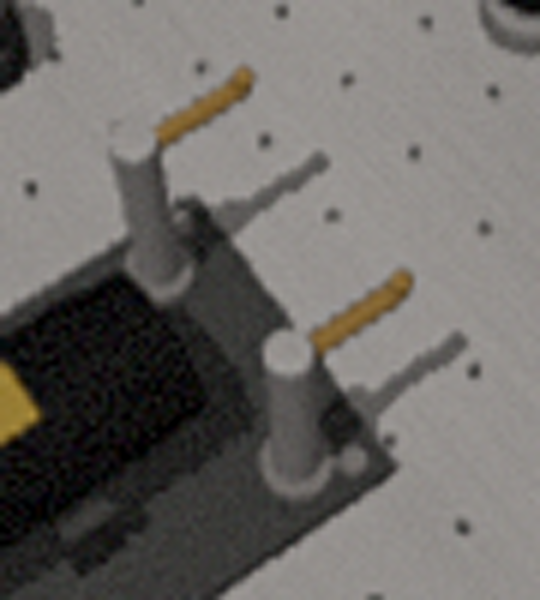

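```bash
cat > fit.py <<'E'
from h import *
from scipy.optimize import least_squares
def fit(model,obs,x0):
    def pts(p):
        c,s=np.cos(p[2]),np.sin(p[2]); R=np.array([[c,-s,0],[s,c,0],[0,0,1]])
        return [R@np.array(m)+[p[0],p[1],0] for m in model]
    f=lambda p: np.concatenate([proj(c,q)-uv for (c,uv),q in zip(obs,pts(p))])
    r=least_squares(f,x0,loss='soft_l1'); return r.x, r.fun.reshape(-1,2)
E
python3 - <<'E'
from fit import *
m=[(0,.055,.147),(0,-.055,.147),(-.0555,.055,.146),(-.0555,-.055,.146)]
o=[('top',(205.5,143.2)),('top',(246.9,146.3)),('top',(203.8,164.9)),('top',(245.6,167.6))]
o2=[('scene',(238.2,258.7)),('scene',(212.3,223.3)),('scene',(256.8,246.3)),('scene',(231.2,212.5))]
print('laser top',fit(m,o,[.63,.13,0])); print('scene',fit(m,o2,[.63,.13,0])); print('both',fit(m+m,o+o2,[.63,.13,0]))
z=.008
ms=[(-.004,.055,.095+z),(-.004,-.055,.095+z)]; os=[('top',(353.6,163.3)),('top',(393.9,161.7))]
ms2=[(.004,.055,.095+z),(.004,-.055,.095+z),(0.004,-.075,.12+z),(0.004,.075,.12+z),(.004,.075,.036)]
os2=[('scene',(161,153)),('scene',(138.4,130.4)),('scene',(134,121.4)),('scene',(165,151)),('scene',(171,171.6))]
print('sh top',fit(ms,os,[.6,-.26,0])); print('scene',fit(ms2,os2,[.6,-.26,0])); print('both',fit(ms+ms2,os+os2,[.6,-.26,0]))
im=cv2.imread('pics/top1.png'); 
def crop(i,x,y,w,h,f,n): cv2.imwrite('pics/'+n,cv2.resize(i[y:y+h,x:x+w],None,fx=f,fy=f,interpolation=cv2.INTER_CUBIC))
crop(im,125,180,60,55,10,'c_t_il.png')
im=cv2.imread('pics/scene1.png'); crop(im,300,250,60,60,10,'c_s_il.png')
E
```

```text
laser top (array([ 0.6326,  0.1308, -0.0698]), array([[-0.1082,  0.5272],
       [ 0.2498,  0.2203],
       [-0.167 , -0.426 ],
       [ 0.0305, -0.2971]]))
scene (array([ 0.6356,  0.134 , -0.0823]), array([[-0.479 ,  0.3662],
       [-0.3059,  0.1883],
       [ 0.7623, -0.1141],
       [ 0.1252, -0.5671]]))
both (array([ 0.6341,  0.1322, -0.0776]), array([[-0.6328, -0.1887],
       [-0.3095, -0.1809],
       [-0.8583, -1.1625],
       [-0.6962, -0.7151],
       [-0.3618, -0.6441],
       [-0.3437, -0.608 ],
       [ 0.7824, -1.1719],
       [ 0.0052, -1.4123]]))
sh top (array([ 0.599 , -0.2663,  0.0393]), array([[-0.0847,  0.0061],
       [ 0.0848, -0.0072]]))
scene (array([ 0.5957, -0.2655,  0.0596]), array([[ 0.9063, -0.1908],
       [ 1.1981,  0.5564],
       [-0.571 ,  0.0007],
       [-0.6258,  0.5238],
       [-0.4366, -1.099 ]]))
both (array([ 0.5969, -0.2658,  0.0595]), array([[-0.1681,  1.179 ],
       [-0.0598,  0.3615],
       [ 0.4842, -0.0391],
       [ 0.7903,  0.6943],
       [-0.9849,  0.1374],
       [-1.06  ,  0.68  ],
       [-0.838 , -0.9492]]))
```

View pics/c_t_il.png

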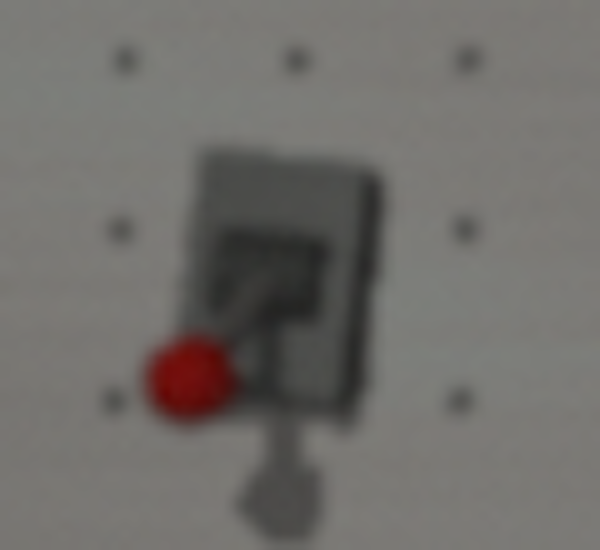

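View pics/c_s_il.png

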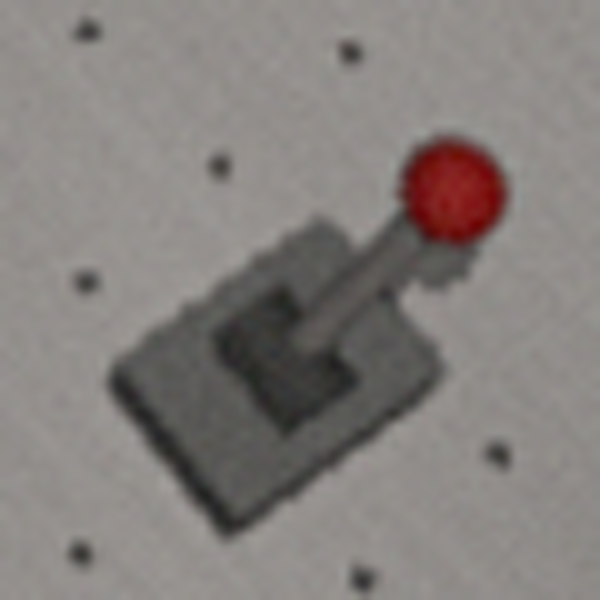

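Laser: about (0.634, 0.132), yaw −0.075. Shield: about (0.597, −0.266), yaw +0.055. The foot shield's mid and grip heights match the given size (0.103 and 0.146), and the loose one is larger. Now I'll hover over the shield for a wrist view.

```bash
python3 -m inch '{"hand":[-1,-1,-1,-1,-1,-1,-1,-1,-1,-1,-1,-1,-1,-1,-1,-1,-1],"travel":[[0.058,-0.096,0.016],[0.058,-0.096,0.016],[0.058,-0.096,0.016],[0.058,-0.096,0.016],[0.058,-0.096,0.016],[0.058,-0.096,0.016],[0.058,-0.096,0.016],[0.058,-0.096,0.016],[0.058,-0.096,0.016],[0.058,-0.096,0.016],[0.058,-0.096,0.016],[0.058,-0.096,0.016],[0.058,-0.096,0.016],[0.058,-0.096,0.016],[0.058,-0.096,0.016],[0.058,-0.096,0.016],[0,0,0]],"delta_rot":[[0,0,-0.0125],[0,0,-0.0125],[0,0,-0.0125],[0,0,-0.0125],[0,0,-0.0125],[0,0,-0.0125],[0,0,-0.0125],[0,0,-0.0125],[0,0,-0.0125],[0,0,-0.0125],[0,0,-0.0125],[0,0,-0.0125],[0,0,-0.0125],[0,0,-0.0125],[0,0,-0.0125],[0,0,-0.0125],[0,0,0]]}'
cat >> h.py <<'E'
from scipy.spatial.transform import Rotation as Ro
def save_w():
    s=robot.read_state(); k=robot.get_calibration('wrist')
    T=np.eye(4);T[:3,:3]=Ro.from_quat(s['ee_rot']).as_matrix();T[:3,3]=s['tcp_pos']
    np.savez('/tmp/w.npz',K=k['intrinsics'],T=np.linalg.inv(T@k['mount']))
_P=P
def P(cam):
    if cam=='wrist':
        z=np.load('/tmp/w.npz'); return z['K'],z['T']
    return _P(cam)
E
python3 - <<'E'
from h import *
s=robot.read_state();print(s['tcp_pos'],s['ee_rot'],s['joint_positions'])
save_w(); im=snap('wrist','w1.png')
cv2.imwrite('pics/w1b.png',cv2.resize(im[:,:,::-1],(800,600),interpolation=cv2.INTER_CUBIC))
for n in ['amber_shield_mid','amber_shield_grip','amber_foot']:
    print(n,[(np.round(d['uv'],1),round(d['score'],2)) for d in robot.mark_of('wrist',n)[:4]])
print(proj('wrist',(.597,-.266,.146)))
E
```

```text
t: 3.32
tcp_pos: [0.6001, -0.264, 0.3567]
ee_rot: [0.689, 0.725, -0.001, -0.001]
contact_force: [-0.7, -0.1, -1.4]
gripper_width: 1.002
[ 0.6001 -0.264   0.3567] [ 0.6887  0.725  -0.0005 -0.0009] [-0.4143  0.4981  0.701   1.7757 -0.0004  1.1051]
amber_shield_mid [(array([ 17.9, 178.1]), 0.94)]
amber_shield_grip [(array([254.4, 170.4]), 0.83)]
amber_foot [(array([254.4, 152.6]), 0.84)]
[249.2707 171.0542]
```

View pics/w1b.png

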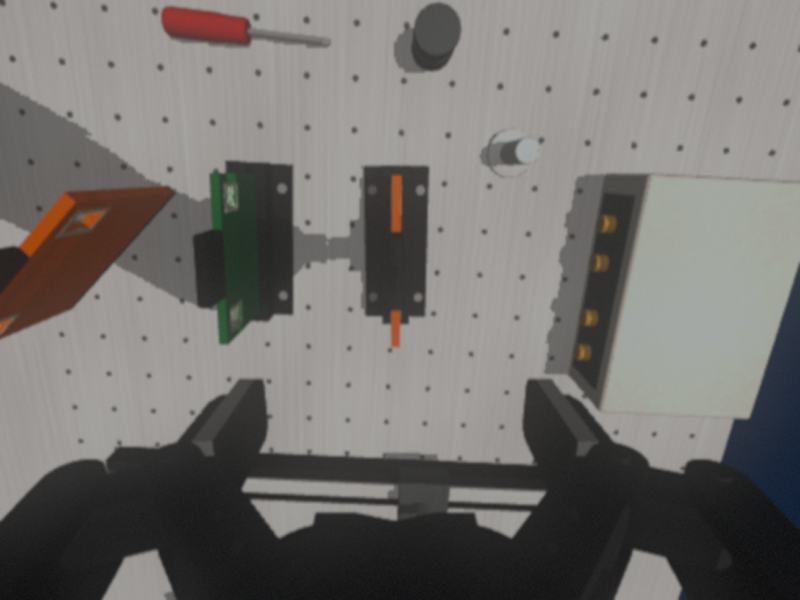

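Wrist view (800×600): the amber pane is seen nearly edge-on from above, its top edge running from (397,176) to (396,346). The black grip covers rows 232–310. The green shield is to the left at x≈230.

```bash
python3 - <<'E'
from h import *
a=onz('wrist',(397*.64,176*.64),.128); b=onz('wrist',(396*.64,346*.64),.128)
print(a,b,np.linalg.norm(a-b),(a+b)/2,np.arctan2(-(a-b)[0],(a-b)[1]))
print('grip net',onz('wrist',(254.4,170.4),.146),'green',onz('wrist',(214*.64,260*.64),.128))
im=cv2.imread('pics/w1.png'); cv2.imwrite('pics/w1c.png',cv2.resize(im[95:235,215:295],None,fx=4,fy=4,interpolation=cv2.INTER_CUBIC))
E
```

```text
[ 0.5994 -0.194   0.128 ] [ 0.6064 -0.3425  0.128 ] 0.1486768635863371 [ 0.6029 -0.2682  0.128 ] 0.04707763416368028
grip net [ 0.6035 -0.2648  0.146 ] green [ 0.446  -0.2713  0.128 ]
```

View pics/w1c.png

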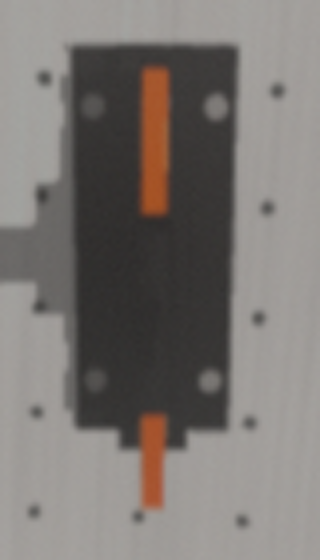

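```bash
python3 -m inch '{"hand":[-1,-1,-1,-1,-1,-1,-0.5,0,0.5,1,1,1,1],"travel":[[0.004,-0.004,-0.1],[0,0,-0.1],[0,0,-0.1],[0,0,-0.1],[0,0,-0.054],[0,0,0],[0,0,0],[0,0,0],[0,0,0],[0,0,0],[0,0,0],[0,0,0],[0,0,0]],"delta_rot":[[0,0,0],[0,0,0],[0,0,0],[0,0,0],[0,0,0],[0,0,0],[0,0,0],[0,0,0],[0,0,0],[0,0,0],[0,0,0],[0,0,0],[0,0,0]]}' 60
python3 - <<'E'
from h import *
s=robot.read_state();print(s['tcp_pos'],s['contact_force'],s['wrist_torque'],s['gripper_width'])
E
```

```text
t: 5.15
tcp_pos: [0.6007, -0.2627, 0.1329]
ee_rot: [0.687, 0.726, 0.0, 0.0]
contact_force: [-0.3, 0.2, 5.7]
gripper_width: 0.133
[ 0.6007 -0.2627  0.1329] [-0.3496  0.1617  5.6791] [ 0.0449  0.064  -0.035 ] 0.13256263869665422
```

```bash
python3 -m inch '{"hand":[1,1,1,1,1,1,1,1],"travel":[[0,0,0.03],[0,0,0.05],[0,0,0.06],[0,0,0.06],[0,0,0.06],[0,0,0.06],[0,0,0.04],[0,0,0]],"delta_rot":[[0,0,0],[0,0,0],[0,0,0],[0,0,0],[0,0,0],[0,0,0],[0,0,0],[0,0,0]]}' 60
python3 - <<'E'
from h import *
s=robot.read_state();print(s['tcp_pos'],s['contact_force'],s['wrist_torque'],s['gripper_width'])
save_w(); im=snap('wrist','w2.png')
im=snap('scene','s2.png'); snap('top','t2.png')
E
```

```text
t: 6.15
tcp_pos: [0.6007, -0.2627, 0.3139]
ee_rot: [0.687, 0.726, 0.0, 0.001]
contact_force: [1.0, 0.8, -2.5]
gripper_width: 0.129
[ 0.6007 -0.2627  0.3139] [ 1.022   0.7669 -2.5442] [-0.0523 -0.0439 -0.042 ] 0.12886837566999318
```

View pics/w2.png

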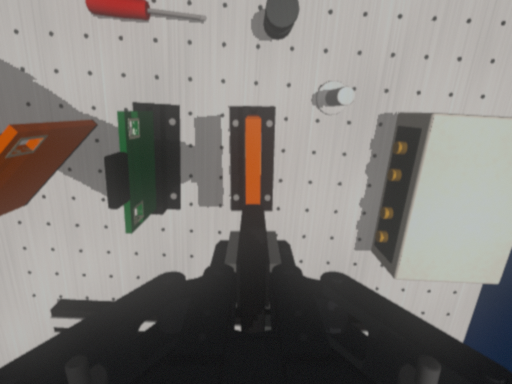

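View pics/s2.png

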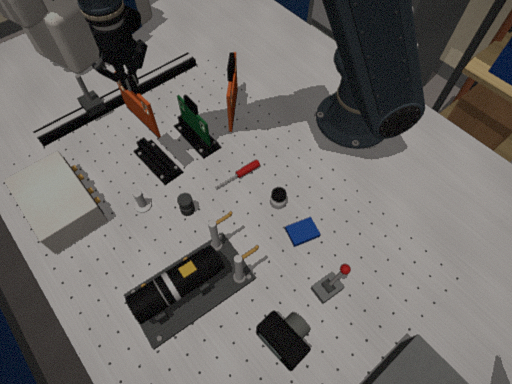

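The shield came out cleanly. I'll carry it in front of the pegs, staying above and about 85 mm in front, then measure hole against peg.

```bash
python3 - <<'E'
from h import *
# near-end of pane top edge in w2
tcp=robot.read_state()['tcp_pos']
for uv in [(253.5,116.5)]:
    p=onz('wrist',uv,tcp[2]-.005); print(p,p-tcp)
E
python3 -m inch '{"hand":[1,1,1,1,1,1,1,1,1,1,1,1],"travel":[[-0.013,0.101,0],[-0.013,0.101,0],[-0.013,0.101,0],[-0.013,0.101,0],[-0.013,0.101,0],[-0.013,0.101,0],[-0.013,0.101,0],[-0.013,0.101,0],[0,0,-0.09],[0,0,-0.09],[0,0,-0.076],[0,0,0]],"delta_rot":[[0,0,-0.0026],[0,0,-0.0026],[0,0,-0.0026],[0,0,-0.0026],[0,0,-0.0026],[0,0,-0.0026],[0,0,-0.0026],[0,0,-0.0026],[0,0,0],[0,0,0],[0,0,0],[0,0,0]]}' 60
python3 - <<'E'
from h import *
s=robot.read_state();print(s['tcp_pos'],s['ee_rot'],s['contact_force'],s['wrist_torque'],s['gripper_width'])
save_w(); snap('wrist','w3.png');snap('scene','s3.png'); im=snap('top','t3.png')
cv2.imwrite('pics/t3c.png',cv2.resize(im[110:210,170:290,::-1],None,fx=6,fy=6,interpolation=cv2.INTER_CUBIC))
E
```

```text
[ 0.5987 -0.1928  0.3061] [-0.0013  0.0695 -0.005 ]
t: 7.8
tcp_pos: [0.5458, 0.1409, 0.181]
ee_rot: [0.733, 0.68, -0.003, -0.002]
contact_force: [-0.2, 0.6, -1.8]
gripper_width: 0.131
[0.5458 0.1409 0.181 ] [ 0.7332  0.68   -0.0032 -0.0017] [-0.1624  0.5911 -1.8225] [-0.0073  0.0274 -0.0524] 0.13128814253508214
```

View pics/w3.png

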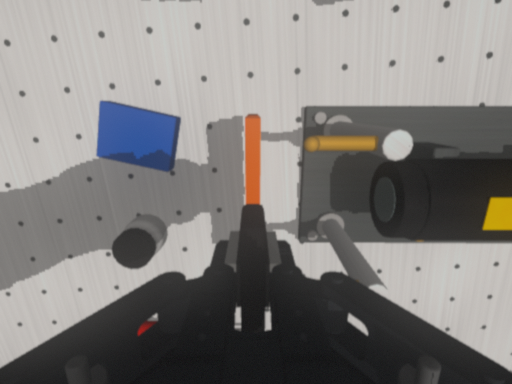

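View pics/s3.png

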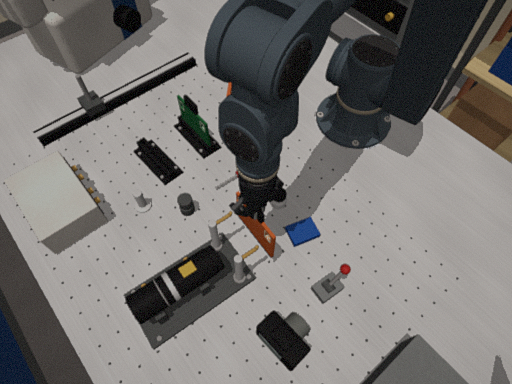

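View pics/t3c.png

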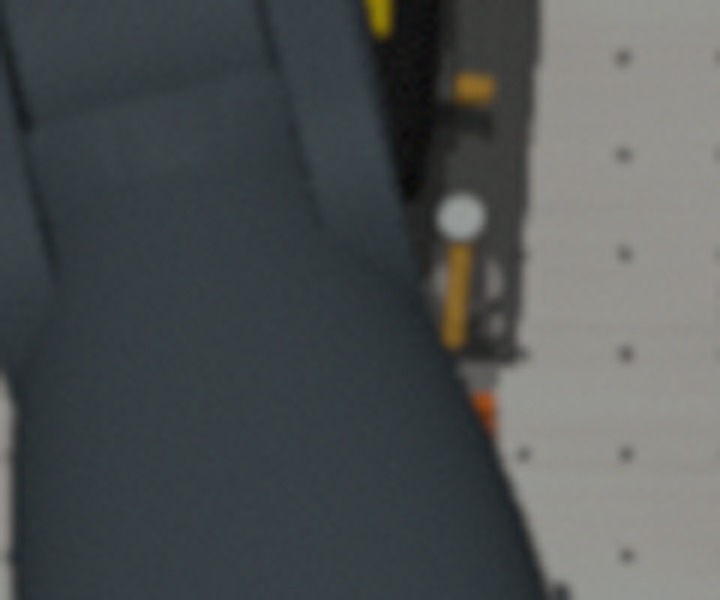

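Wrist view: the peg tip is at (313,144), its post top at (398,145), and the +y end of the pane's top edge at (253,116). The peg is nearly perpendicular to the pane. Computing the offsets.

```bash
python3 - <<'E'
from h import *
im=cv2.imread('pics/w3.png'); cv2.imwrite('pics/w3c.png',cv2.resize(im[100:220,225:425],None,fx=4,fy=4,interpolation=cv2.INTER_CUBIC))
im=cv2.imread('pics/s3.png'); cv2.imwrite('pics/s3c.png',cv2.resize(im[180:290,190:300],None,fx=5,fy=5,interpolation=cv2.INTER_CUBIC))
E
```

```text
(no output)
```

View pics/w3c.png

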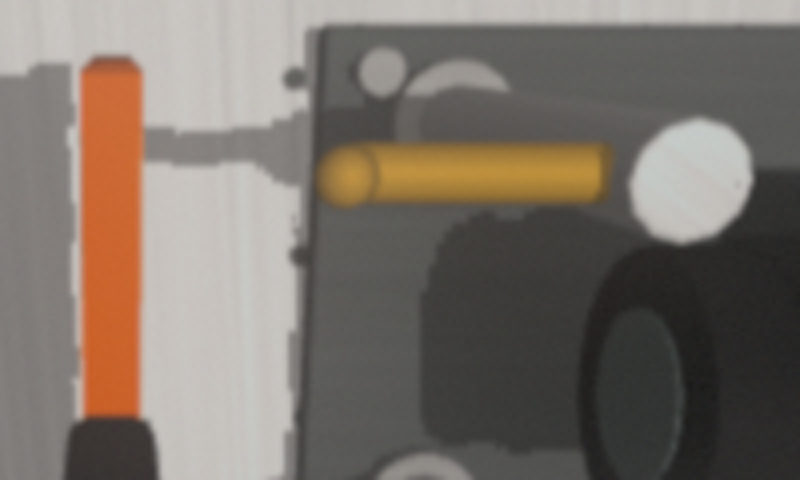

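View pics/s3c.png

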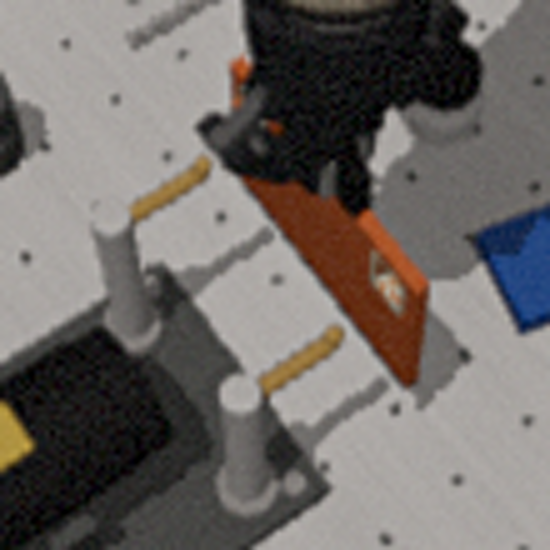

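```bash
python3 - <<'E'
from h import *
s=robot.read_state();t=s['tcp_pos'];R=Ro.from_quat(s['ee_rot']).as_matrix()
tl=lambda p:R.T@(p-t)
e=onz('wrist',(252.75,117.5),t[2]-.005); tip=onz('wrist',(311.5,144.2),.146); post=onz('wrist',(397.5,145),.147); pb=onz('wrist',(376,143.3),.140)
g=onz('wrist',(252.7,204.5),t[2]+.031)
for n,p in [('end',e),('gripend',g),('tip',tip),('post',post),('pegbase',pb)]: print(n,p,tl(p))
yaw=-.075
L=np.array([.634,.132]);c,sn=np.cos(yaw),np.sin(yaw)
print('post pred',L+np.array([-sn*.055,c*.055]),'tool yaw',2*np.arctan2(s['ee_rot'][1],s['ee_rot'][0])-np.pi/2)
E
```

```text
end [0.5524 0.2104 0.1806] [ 0.0689 -0.0017  0.005 ]
gripend [0.5502 0.1777 0.2166] [ 0.0362 -0.0015 -0.031 ]
tip [0.5876 0.1906 0.146 ] [0.0518 0.0348 0.0397]
post [0.6406 0.1863 0.147 ] [0.0515 0.0879 0.0388]
pegbase [0.6302 0.1873 0.14  ] [0.0517 0.0775 0.0458]
post pred [0.6381 0.1868] tool yaw -0.07542533245236527
```

```bash
python3 - <<'E'
from h import *
s=robot.read_state();t=s['tcp_pos'];R=Ro.from_quat(s['ee_rot']).as_matrix()
tl=lambda p:R.T@(p-t)
print(tl(onz('wrist',(252.7,204.5),t[2]-.005)))
# scene: +y hole centre & pane corners -> height
for dz in [.025,.030,.035]:
  for x0 in [-.006]:
    H=t+R@np.array([x0+.055,.004,0])+[0,0,-dz]
    C=t+R@np.array([x0+.075,.004,0])+[0,0,-dz+.025]
    B=t+R@np.array([x0+.075,.004,0])+[0,0,-dz-.095]
    print(dz,(proj('scene',H)-[190,180])*5,(proj('scene',C)-[190,180])*5,(proj('scene',B)-[190,180])*5)
E
```

```text
[ 0.0238 -0.0017  0.005 ]
0.025 [380.2127 277.2884] [408.9711 287.2495] [397.2423 385.9578]
0.03 [379.8281 281.7801] [408.4244 291.8501] [396.8096 389.5988]
0.035 [379.4473 286.2272] [407.8834 296.4036] [396.381  393.2065]
```

The grip block cross-checks (0.0238 against 0.0239). The shield needs about +2.8 mm in y and −12.6 mm in z to line up. I'll advance 20 mm and re-measure before inserting.

```bash
python3 -m inch '{"hand":[1,1,1,1],"travel":[[0.013,0.001,-0.012],[0.013,0.001,-0.013],[0.014,0.001,0],[0,0,0]],"delta_rot":[[0,0,0],[0,0,0],[0,0,0],[0,0,0]]}' 60
python3 - <<'E'
from h import *
s=robot.read_state();print(s['tcp_pos'],s['ee_rot'],s['contact_force'],s['wrist_torque'],s['gripper_width'])
save_w(); im=snap('wrist','w4.png')
cv2.imwrite('pics/w4c.png',cv2.resize(im[100:220,225:425,::-1],None,fx=4,fy=4,interpolation=cv2.INTER_CUBIC))
im=snap('scene','s4.png')
cv2.imwrite('pics/s4c.png',cv2.resize(im[180:290,190:300,::-1],None,fx=5,fy=5,interpolation=cv2.INTER_CUBIC))
E
```

```text
t: 8.45
tcp_pos: [0.569, 0.143, 0.1716]
ee_rot: [0.733, 0.68, -0.0, -0.0]
contact_force: [-0.4, -0.3, -2.3]
gripper_width: 0.132
[0.569  0.143  0.1716] [ 0.7333  0.6799 -0.     -0.    ] [-0.3595 -0.2841 -2.3024] [ 0.0021 -0.0281 -0.0267] 0.13153257533491827
```

View pics/w4c.png

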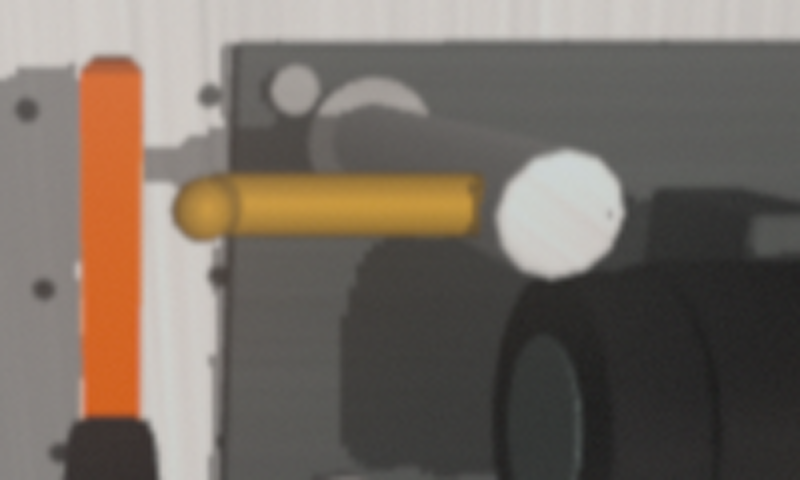

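View pics/s4c.png

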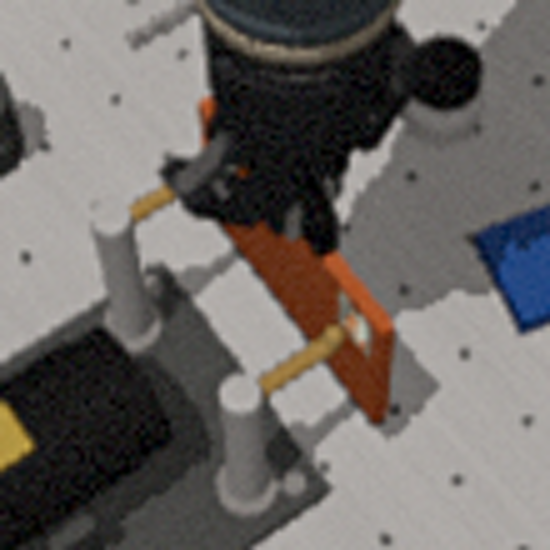

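```bash
python3 - <<'E'
from h import *
s=robot.read_state();t=s['tcp_pos'];R=Ro.from_quat(s['ee_rot']).as_matrix()
tl=lambda p:R.T@(p-t)
for n,uv,z in [('end',(252.75,117.3),t[2]-.005),('tip',(276.25,152.25),.146),('post',(365.5,153.5),.147),('pegbase',(341,151.2),.140)]:
    p=onz('wrist',uv,z);print(n,p,tl(p))
L=np.array([.6360,.1325])
# scene: hole vs peg consistency: project hole (+x face) at dz=.03, and peg tip
H=t+R@np.array([.049,.0023,0])+[0,0,-.03]; tip=onz('wrist',(276.25,152.25),.146)
print((proj('scene',H)-[190,180])*5,(proj('scene',tip)-[190,180])*5)
E
```

```text
end [0.5757 0.2125 0.1668] [0.0699 0.0021 0.005 ]
tip [0.5882 0.1908 0.146 ] [0.0492 0.0161 0.0258]
post [0.6411 0.1862 0.147 ] [0.0486 0.0692 0.0247]
pegbase [0.6286 0.1875 0.14  ] [0.049  0.0567 0.0317]
[352.3101 318.6338] [328.7061 331.3567]
```

```bash
python3 - <<'E'
from h import *
s=robot.read_state();t=s['tcp_pos'];R=Ro.from_quat(s['ee_rot']).as_matrix()
im=cv2.imread('pics/s4.png'); c=cv2.resize(im[225:275,235:285],None,fx=12,fy=12,interpolation=cv2.INTER_CUBIC)
cv2.imwrite('pics/s4d.png',c)
for dz in (.025,.03,.035):
  f=lambda y,z,x=.0061:np.round((proj('scene',t+R@np.array([-.0055+y,x-.004+.0,0])+[0,0,-dz+z])-[235,225])*12)
  print(dz,'hole',f(.055,0),'topfront',f(.075,.025),'topback',f(.075,.025,-.0019),'bot',f(.075,-.095))
L=np.array([.6361,.1315])
for x,z in [(-.053,.146),(-.058,.135),(0,.147)]:
  y=.055;c,sn=np.cos(-.078),np.sin(-.078)
  print((proj('scene',(L[0]+c*x-sn*y,L[1]+sn*x+c*y,z))-[235,225])*12)
E
```

```text
0.025 hole [308. 216.] topfront [375. 243.] topback [409. 220.] bot [354. 468.]
0.03 hole [308. 226.] topfront [374. 253.] topback [408. 230.] bot [353. 476.]
0.035 hole [307. 236.] topfront [373. 264.] topback [407. 241.] bot [353. 485.]
[250.3358 252.0508]
[270.3799 260.4181]
[ 23.5058 400.2832]
```

View pics/s4d.png

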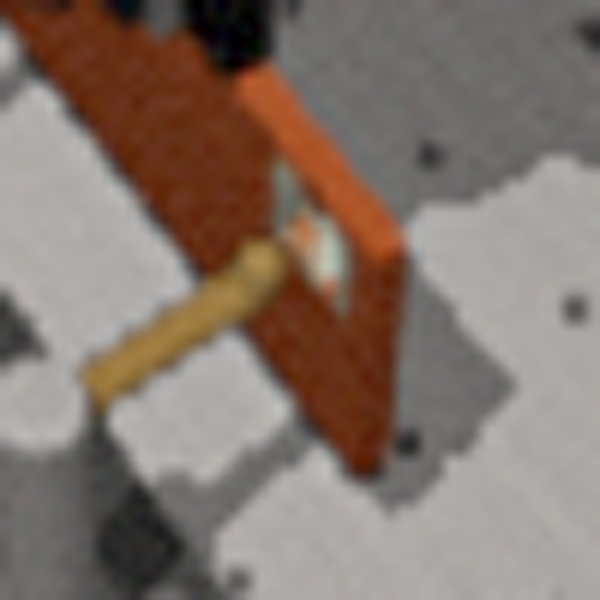

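Laterally aligned within 1 mm. In the scene view the hole rim sits right behind the tip. I'll lower 2 mm and advance slowly while watching the force.

```bash
python3 -m inch '{"hand":[1,1,1,1],"travel":[[0,0,-0.004],[0.016,-0.001,0],[0.016,-0.001,0],[0,0,0]],"delta_rot":[[0,0,0],[0,0,0],[0,0,0],[0,0,0]]}' 60
python3 - <<'E'
from h import *
s=robot.read_state();print(s['tcp_pos'],s['ee_rot'],s['contact_force'],s['wrist_torque'],s['gripper_width'])
save_w(); im=snap('wrist','w5.png')
cv2.imwrite('pics/w5c.png',cv2.resize(im[100:220,225:425,::-1],None,fx=4,fy=4,interpolation=cv2.INTER_CUBIC))
im=snap('scene','s5.png')
cv2.imwrite('pics/s5c.png',cv2.resize(im[190:290,190:290,::-1],None,fx=6,fy=6,interpolation=cv2.INTER_CUBIC))
E
```

```text
t: 9.05
tcp_pos: [0.5851, 0.1419, 0.1696]
ee_rot: [0.733, 0.68, 0.0, 0.0]
contact_force: [-0.1, 0.1, -2.3]
gripper_width: 0.128
[0.5851 0.1419 0.1696] [0.7333 0.6799 0.0001 0.    ] [-0.0902  0.0624 -2.2652] [-0.0057  0.0153  0.0267] 0.12802458539202505
```

View pics/w5c.png

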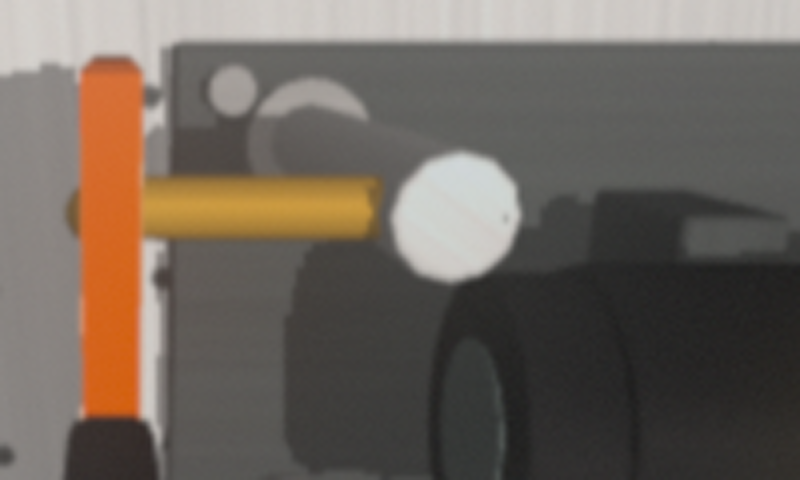

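View pics/s5c.png

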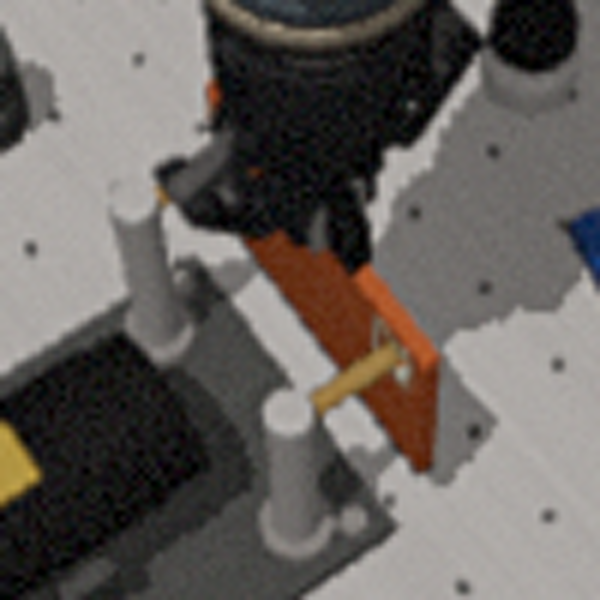

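The peg tip now shows on the robot side of the pane, at crop (72,210), and there is no contact force. Continuing 21 mm, then lowering.

```bash
python3 -m inch '{"hand":[1,1,1,1,1,1],"travel":[[0.014,-0.001,0],[0.014,-0.001,0],[0.014,-0.001,0],[0,0,-0.006],[0,0,-0.006],[0,0,0]],"delta_rot":[[0,0,0],[0,0,0],[0,0,0],[0,0,0],[0,0,0],[0,0,0]]}' 60
python3 - <<'E'
from h import *
s=robot.read_state();print(s['tcp_pos'],s['ee_rot'],s['contact_force'],s['wrist_torque'],s['gripper_width'])
save_w(); im=snap('wrist','w6.png')
cv2.imwrite('pics/w6c.png',cv2.resize(im[100:220,225:425,::-1],None,fx=4,fy=4,interpolation=cv2.INTER_CUBIC))
E
```

```text
t: 9.9
tcp_pos: [0.6049, 0.1404, 0.1634]
ee_rot: [0.733, 0.68, -0.0, -0.0]
contact_force: [-0.1, -0.5, -2.7]
gripper_width: 0.131
[0.6049 0.1404 0.1634] [ 0.7332  0.68   -0.0004 -0.0003] [-0.092  -0.5479 -2.6825] [ 0.0339 -0.0299  0.029 ] 0.13121265525096729
```

View pics/w6c.png

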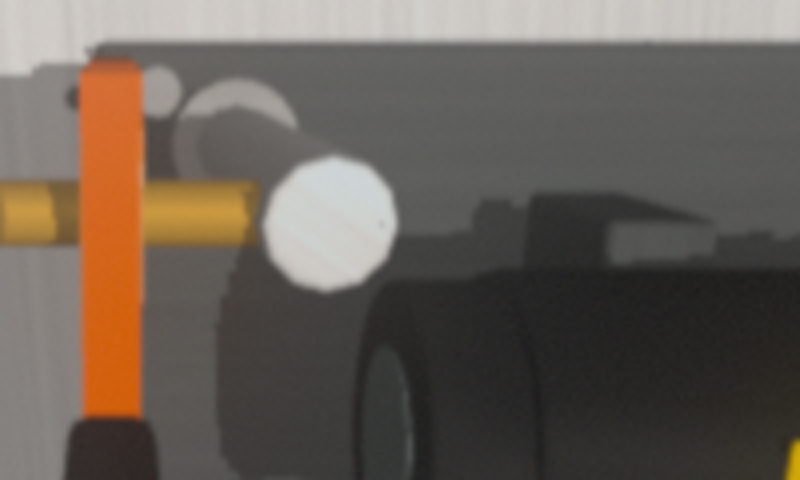

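```bash
python3 -m inch '{"hand":[1,1,1,1],"travel":[[0,0,-0.002],[0,0,-0.002],[0,0,-0.002],[0,0,0]],"delta_rot":[[0,0,0],[0,0,0],[0,0,0],[0,0,0]]}' 60;  python3 -m inch '{"hand":[1,1,1],"travel":[[0,0,-0.003],[0,0,-0.003],[0,0,0]],"delta_rot":[[0,0,0],[0,0,0],[0,0,0]]}' 60
```

```text
t: 10.45
tcp_pos: [0.6053, 0.1405, 0.1607]
ee_rot: [0.733, 0.68, -0.0, -0.0]
contact_force: [-0.6, -0.4, -1.6]
gripper_width: 0.133
t: 10.82
tcp_pos: [0.6052, 0.1404, 0.1576]
ee_rot: [0.733, 0.68, -0.0, -0.0]
contact_force: [0.6, 0.2, -1.8]
gripper_width: 0.13
```

```bash
python3 -m inch '{"hand":[1,1,1],"travel":[[0,0,-0.002],[0,0,-0.002],[0,0,0]],"delta_rot":[[0,0,0],[0,0,0],[0,0,0]]}' 60
python3 - <<'E'
from h import *
print(robot.read_state()['contact_force'])
im=snap('scene','s7.png')
cv2.imwrite('pics/s7c.png',cv2.resize(im[190:290,190:290,::-1],None,fx=6,fy=6,interpolation=cv2.INTER_CUBIC))
E
```

```text
t: 11.2
tcp_pos: [0.6055, 0.1406, 0.1567]
ee_rot: [0.733, 0.68, 0.0, 0.0]
contact_force: [-1.8, 0.4, 4.8]
gripper_width: 0.128
[-1.8478  0.4401  4.7672]
```

View pics/s7c.png

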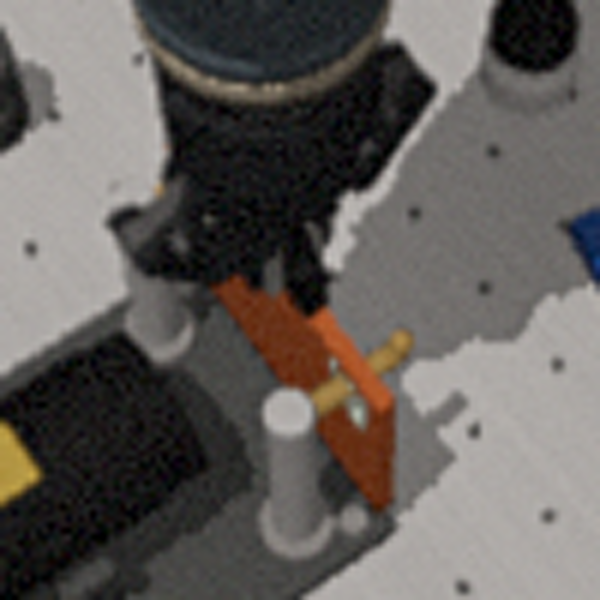

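It seats at TCP z 0.1567, as predicted (0.157), and the near peg is through. Releasing gradually and rising.

```bash
python3 -m inch '{"hand":[0.6,0.3,0,-0.3,-0.3,-0.3],"travel":[[0,0,0],[0,0,0],[0,0,0],[0,0,0],[0,0,0],[0,0,0]],"delta_rot":[[0,0,0],[0,0,0],[0,0,0],[0,0,0],[0,0,0],[0,0,0]]}' 60
python3 -m inch '{"hand":[-0.3,-0.3,-0.3,-0.3,-0.3,-0.3],"travel":[[0,0,0.02],[0,0,0.04],[0,0,0.07],[0,0,0.08],[0,0,0.08],[0,0,0]],"delta_rot":[[0,0,0],[0,0,0],[0,0,0],[0,0,0],[0,0,0],[0,0,0]]}' 60
python3 - <<'E'
from h import *
save_w(); im=snap('wrist','w8.png')
im=snap('scene','s8.png')
cv2.imwrite('pics/s8c.png',cv2.resize(im[190:290,190:290,::-1],None,fx=6,fy=6,interpolation=cv2.INTER_CUBIC))
E
```

```text
t: 12.0
tcp_pos: [0.6053, 0.1405, 0.1557]
ee_rot: [0.733, 0.68, -0.0, -0.0]
contact_force: [-0.2, -0.8, 0.0]
gripper_width: 0.654
t: 12.75
tcp_pos: [0.6065, 0.1407, 0.3048]
ee_rot: [0.733, 0.68, 0.003, 0.002]
contact_force: [0.7, -0.8, -0.9]
gripper_width: 0.644
```

View pics/w8.png

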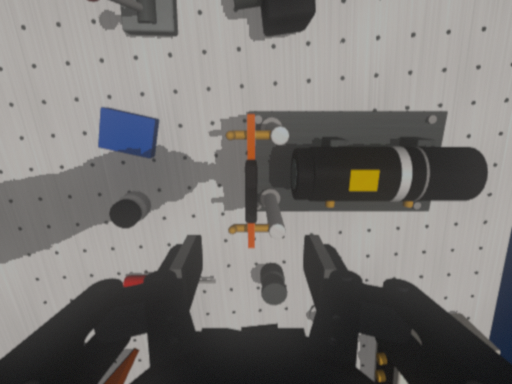

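View pics/s8c.png

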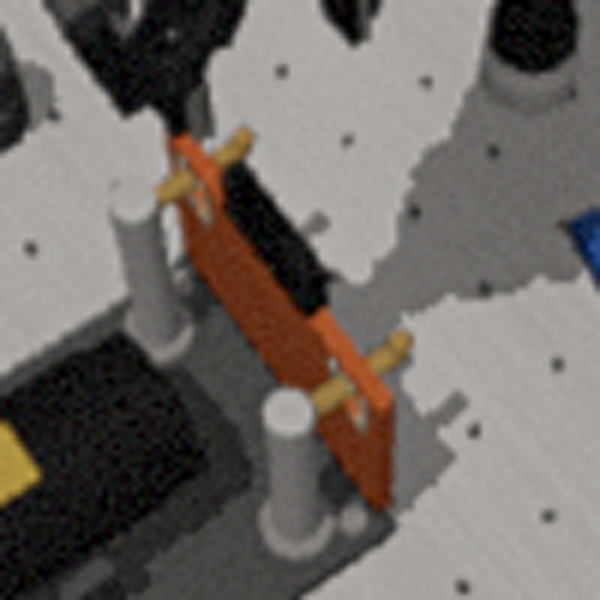

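It hangs on both pegs, behind the tips: the wrist view shows the tips at (232,134) and (233,229), left of the pane. Now over to the interlock.

```bash
python3 -m inch '{"hand":[0,0.5,1,1,1,1],"travel":[[-0.076,0.07,0],[-0.076,0.07,0],[-0.076,0.07,0],[-0.076,0.07,0],[-0.076,0.07,0],[0,0,0]],"delta_rot":[[0,0,0],[0,0,0],[0,0,0],[0,0,0],[0,0,0],[0,0,0]]}' 20
python3 - <<'E'
from h import *
save_w(); im=snap('wrist','w9.png')
print([(d['uv'],d['score']) for d in robot.mark_of('wrist','interlock_tip')],[(d['uv'],d['score']) for d in robot.mark_of('wrist','interlock_base')])
E
```

```text
t: 13.6
tcp_pos: [0.4126, 0.317, 0.3]
ee_rot: [0.732, 0.682, -0.001, -0.0]
contact_force: [-0.2, 0.3, -0.7]
gripper_width: -0.002
[([280.7, 136.7], 0.98)] [([298.3, 132.3], 0.77)]
```

View pics/w9.png

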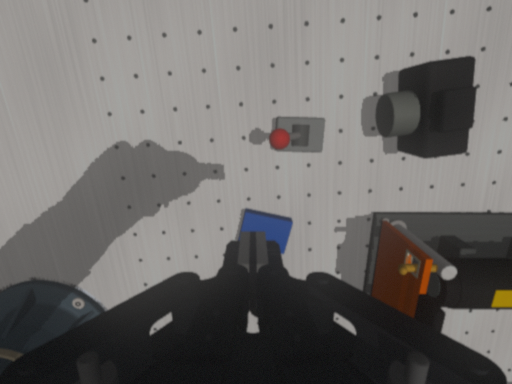

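Wrist view: red knob at (280,139), housing slot centred near (301,135), lever leaning to −x. Locating the knob and checking it against the other two views.

```bash
python3 - <<'E'
from h import *
im=cv2.imread('pics/w9.png'); hsv=cv2.cvtColor(im,cv2.COLOR_BGR2HSV)
def red(fn,roi):
    i=cv2.imread(fn);h=cv2.cvtColor(i,cv2.COLOR_BGR2HSV);m=((h[...,0]<8)|(h[...,0]>172))&(h[...,1]>150)&(h[...,2]>60)
    x,y,w,hh=roi;mm=np.zeros_like(m);mm[y:y+hh,x:x+w]=m[y:y+hh,x:x+w];ys,xs=np.nonzero(mm);return xs.mean(),ys.mean(),len(xs),xs.min(),xs.max(),ys.min(),ys.max()
r=red('pics/w9.png',(260,115,50,50));print(r)
a=red('pics/top1.png',(130,200,40,40));b=red('pics/scene1.png',(330,255,30,30));print(a,b)
print(tri(('wrist',r[:2]),('top',a[:2])),tri(('wrist',r[:2]),('scene',b[:2])),tri(('top',a[:2]),('scene',b[:2])))
for z in (.075,.087):print(onz('wrist',r[:2],z))
print('slot',onz('wrist',(301,135),.03),'corners',[onz('wrist',u,.03)[:2] for u in [(277,118),(325,118),(273,151),(322,152)]])
cv2.imwrite('pics/w9c.png',cv2.resize(im[105:165,250:340],None,fx=8,fy=8,interpolation=cv2.INTER_CUBIC))
E
```

```text
(np.float64(281.01960784313724), np.float64(138.08496732026143), 153, np.int64(275), np.int64(287), np.int64(131), np.int64(145))
(np.float64(143.6734693877551), np.float64(217.40816326530611), 49, np.int64(140), np.int64(147), np.int64(214), np.int64(221)) (np.float64(344.90140845070425), np.float64(268.90140845070425), 71, np.int64(341), np.int64(349), np.int64(265), np.int64(273))
(array([0.4492, 0.3546, 0.0948]), np.float64(0.003869044012214872)) (array([0.4505, 0.3557, 0.1014]), np.float64(0.0008468622148841976)) (array([0.4472, 0.3552, 0.0934]), np.float64(0.00045342544820816424))
[0.4529 0.3526 0.075 ]
[0.4518 0.3538 0.087 ]
slot [0.486  0.3503 0.03  ] corners [array([0.4525, 0.3765]), array([0.5204, 0.3716]), array([0.4445, 0.3302]), array([0.5162, 0.3236])]
```

View pics/w9c.png

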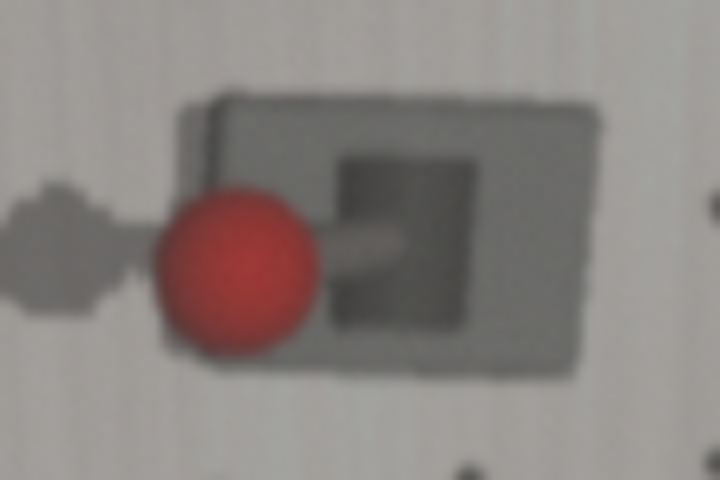

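```bash
python3 -m inch '{"hand":[1,1,1,1,1,1],"travel":[[-0.025,0.078,-0.09],[0,0,-0.09],[0,0,-0.09],[0,0,-0.09],[0,0,-0.09],[0,0,0]],"delta_rot":[[0,0,0],[0,0,0],[0,0,0],[0,0,0],[0,0,0],[0,0,0]]}' 20
python3 -m inch '{"hand":[1,1,1,1,1,1,1,1],"travel":[[0.024,-0.002,0],[0.024,-0.002,0],[0.024,-0.003,0],[0.024,-0.003,0],[0.024,-0.003,0],[0.024,-0.003,0],[0.024,-0.003,0],[0,0,0]],"delta_rot":[[0,0,0],[0,0,0],[0,0,0],[0,0,0],[0,0,0],[0,0,0],[0,0,0],[0,0,0]]}' 20
python3 - <<'E'
from h import *
save_w(); im=snap('wrist','w10.png')
im=snap('scene','s10.png')
cv2.imwrite('pics/s10c.png',cv2.resize(im[210:310,280:400,::-1],None,fx=5,fy=5,interpolation=cv2.INTER_CUBIC))
E
```

```text
t: 14.5
tcp_pos: [0.4017, 0.3518, 0.0728]
ee_rot: [0.734, 0.679, -0.004, -0.0]
contact_force: [0.3, -0.8, 0.2]
gripper_width: -0.002
t: 15.5
tcp_pos: [0.4878, 0.3448, 0.0755]
ee_rot: [0.734, 0.68, 0.0, 0.0]
contact_force: [-0.9, 0.1, 0.3]
gripper_width: -0.004
```

View pics/w10.png

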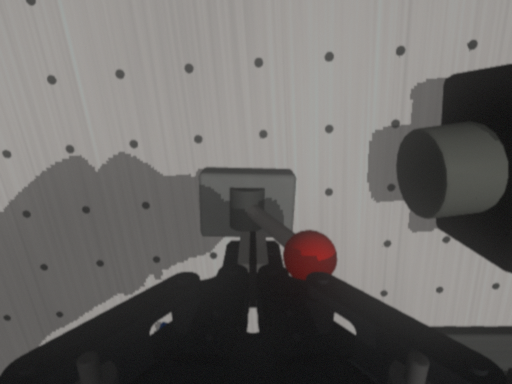

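View pics/s10c.png

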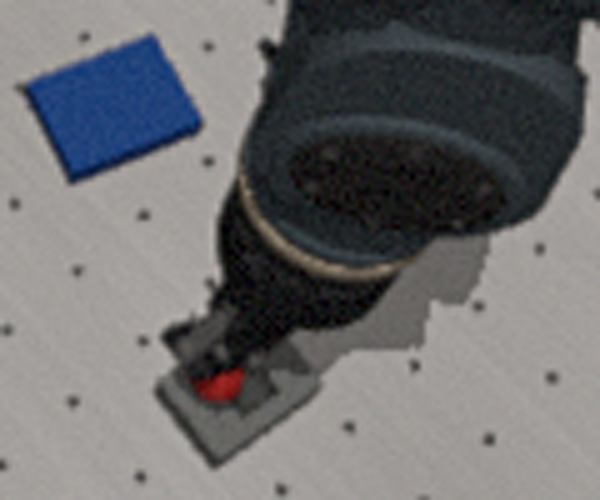

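The lever is past centre, with the knob at (310,257) on the +x side. Pushing on gently to the stop.

```bash
python3 -m inch '{"hand":[1,1,1,1],"travel":[[0.01,-0.001,0],[0.01,-0.001,0],[0.01,-0.001,0],[0,0,0]],"delta_rot":[[0,0,0],[0,0,0],[0,0,0],[0,0,0]]}' 20
python3 - <<'E'
from h import *
save_w(); im=snap('wrist','w11.png')
E
python3 -m inch '{"hand":[1,1,1],"travel":[[0.006,-0.001,0],[0.006,-0.001,0],[0,0,0]],"delta_rot":[[0,0,0],[0,0,0],[0,0,0]]}' 20
python3 - <<'E'
from h import *
save_w(); im=snap('wrist','w12.png')
E
```

```text
t: 16.1
tcp_pos: [0.4964, 0.3439, 0.0754]
ee_rot: [0.732, 0.681, -0.003, -0.004]
contact_force: [-24.1, 4.4, 11.4]
gripper_width: -0.002
t: 16.52
tcp_pos: [0.497, 0.3436, 0.0753]
ee_rot: [0.731, 0.682, -0.006, -0.008]
contact_force: [-46.9, 9.0, 21.6]
gripper_width: 0.001
```

View pics/w12.png

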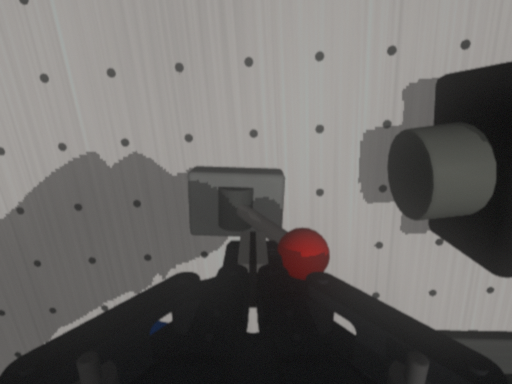

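It is hard against the stop: force rose to 47 N and the tool stopped moving. Backing off, then up.

```bash
python3 -m inch '{"hand":[1,1,1,1,1,1,1,1],"travel":[[-0.03,0.002,0],[-0.05,0.004,0],[-0.04,0.002,0],[-0.04,0.002,0.09],[-0.02,0,0.1],[0,0,0.1],[0,0,0.1],[0,0,0]],"delta_rot":[[0,0,0],[0,0,0],[0,0,0],[0,0,0],[0,0,0],[0,0,0],[0,0,0],[0,0,0]]}' 20
python3 - <<'E'
from h import *
save_w(); im=snap('wrist','w13.png'); snap('top','t13.png'); im=snap('scene','s13.png')
def red(fn,roi):
    i=cv2.imread(fn);h=cv2.cvtColor(i,cv2.COLOR_BGR2HSV);m=((h[...,0]<8)|(h[...,0]>172))&(h[...,1]>150)&(h[...,2]>60)
    x,y,w,hh=roi;mm=np.zeros_like(m);mm[y:y+hh,x:x+w]=m[y:y+hh,x:x+w];ys,xs=np.nonzero(mm);return xs.mean(),ys.mean()
try:
  r=red('pics/w13.png',(200,60,200,120));b=red('pics/scene13.png' if 0 else 'pics/s13.png',(300,250,60,60));print(r,b,tri(('wrist',r),('scene',b)))
except Exception as e: print(e)
E
```

```text
t: 17.58
tcp_pos: [0.4195, 0.3486, 0.2751]
ee_rot: [0.733, 0.68, 0.004, 0.0]
contact_force: [0.2, -0.0, -0.7]
gripper_width: 0.001
(np.float64(341.1823899371069), np.float64(170.52830188679246)) (np.float64(320.64367816091954), np.float64(286.4367816091954)) (array([0.5244, 0.3486, 0.1005]), np.float64(0.0009324026028459595))
```

View pics/s13.png

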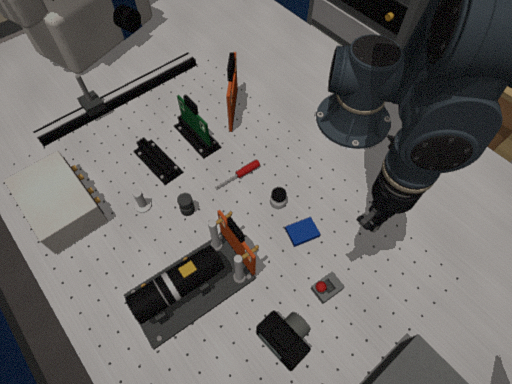

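View pics/w13.png

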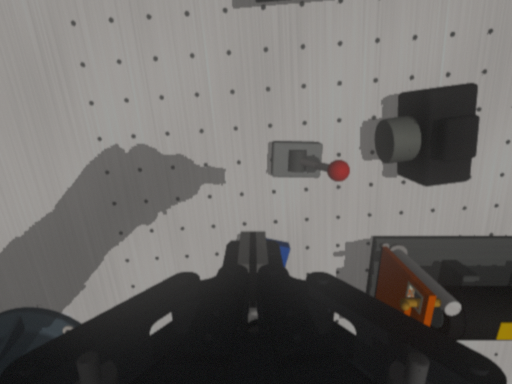

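View pics/t13.png

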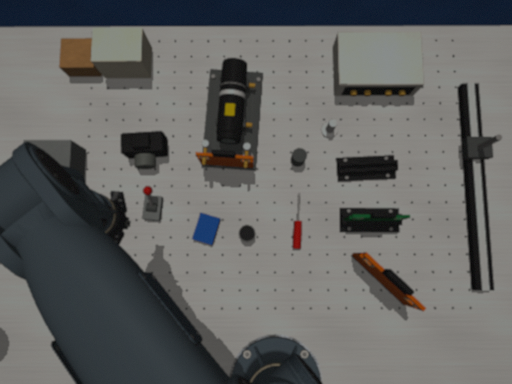

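```bash
python3 -c "
from station import robot
print(robot.finish_job())"
```

```text
the job is handed in; nothing more can be done
None
```

The amber shield now hangs on both brass pegs and is released. After that I threw the red interlock lever to its armed stop and handed the job in at about 17.7 s.

**Shield:** I lifted it straight out of its foot by the grip block. It met the pegs at almost exactly the predicted height (TCP z 0.1567 m against 0.157 m). The scene and wrist pictures after release show a peg through each hole, with the pane between the posts and the turned-up tips. The last scene and top pictures still show it hanging there.

**Lever:** The knob went from x ≈ 0.449 m to 0.524 m, about 75 mm, where a full 1.0 rad throw should give about 77 mm. It stayed there after I backed off. I pressed it against the stop with the fingertips until the force was about 52 N in total, under the 120 N wrist limit.

**The rest:** In the last pictures the green shield, the larger loose amber shield and the other things look unmoved. The arm is clear of everything, with contact force near zero.

**Disagreements:** The cameras differed by a few millimetres on shield and knob positions. I corrected the sideways fit of the shield to the pegs from the wrist view.

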